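# Fit a lever handle to a rim lock and throw its bolt

## Task

Take the round plastic cap off the lock's spindle and put it in the empty wooden tray, then push the steel lever handle fully down onto the square spindle, turned so that with the bolt fully out the lever points straight away from the bolt. Then, with the handle, turn the spindle clockwise (seen from above) until the bolt is fully out, and let go. Do not disturb the brass knob, the tin, the can or the screwdriver standing about.

Things in the scene. Friction and masses are not known exactly. Their poses are not given: they have to be found in the camera images.
- lock: Rim lock fixed to the bench: plywood board 160 (x) by 170 (y) by 18 mm, on it a grey case 110 by 130 mm, top 38 mm above the bench, and central round collar 36 mm across, top 44 mm above the bench, where the square spindle stands. Origin: on the bench under the spindle's axis; z up; +x: the way the brass bolt comes out of the case's edge; -x: straight away from the bolt.
- clamp_top (a point): Top of the lock's dark hold-down clamp, 103 mm above the bench, fixed, at y = +76 mm in the lock's frame: a post 16 mm across with a crossbar 50 mm long (along the lock's x) at this top, and an arm 14 mm wide, 46 to 54 mm above the bench, reaching 25 mm from the post towards the spindle. Axes as the lock's.
- spindle_foot (a point): Foot of the upright spindle: on its axis, at the collar's top. Spindle 12 mm square, 22 mm tall from here, top 4 mm tapered to 8.5 mm square; cap hides it at first. Axes turn with it, square to its flats; z up. Its x is how the lever must point when fitted: (1.05 - joint value) rad anticlockwise, from above, of the lock's -x, so along the lock's -x when the bolt is fully out.
- spindle (a joint): Turn of the spindle in rad, growing clockwise seen from above: 0 = bolt drawn in (1 mm of it shows), 1.05 = bolt fully out (22 mm shows), a hard stop. Starts between 0.05 and 0.5. The bolt (30 mm wide brass bar) moves out 20 mm per rad. It stays where it is left: friction about 0.12 N m, no spring.
- handle: Loose steel lever handle, about 0.28 kg, standing on its hub and end leg. Origin: centre of the hub's underside, z up, x along the lever. Hub 32 by 32 mm, 36 high; underside has a square bore 13.5 wide, 26 deep, sides along x and y, chamfered. Bar 16 wide, 36 to 50 mm up, x = -16 to 118 mm; leg at x = 104 to 118, down to underside level. Home: hub on collar, origin at spindle_foot.
- lever_end (a point): Point in the far end of the handle's lever bar, above the leg: x = 111, z = 43 mm in the handle's frame. Shows which way the lever points.
- cap: Loose round grey plastic cap, 31 mm across and 34 mm high, 30 g, closed at the top, with a round bore 19 mm across and 28 mm deep: it sits over the spindle on the collar, free to be lifted straight off. Origin: centre of its underside, z up.
- tray: Open wooden tray fixed on the bench, 150 by 150 mm outside, walls 6 mm thick and 35 mm high, empty, floor 6 mm thick. Origin: centre of its underside, z up.
- old_knob: Loose brass door knob standing beside the handle's hub, 38 mm across and 50 mm high; leave it alone. Origin: centre of its underside.
- tin: Loose round aluminium tin, 40 mm across and 26 mm high, just beyond the lever's end; leave it alone. Origin: centre of its underside.
- screwdriver: Loose screwdriver 180 mm long lying beyond the lock; leave it alone. Origin: underside of its middle, x along it.
- can: Loose can standing between the lock and the robot, 48 mm across and 90 mm high; leave it alone. Origin: centre of its underside.
Things that resemble listed ones, but are neither listed nor needed, are in the scene too. There is more than one size of the handle; the one meant has the size given above. Several things have the shape of the tray; the one meant has the colours described above.

How it is judged:
On the way, in this order (a step that is already met when the one before it is completed fails the run):
1. the cap lies in the tray (x of cap in the frame of tray between -0.069 and 0.069 m and y of cap in the frame of tray between -0.069 and 0.069 m and z of cap in the frame of tray between 0 and 0.045 m), for 0.2 s.
2. the handle is fully home on the spindle (distance between handle and spindle_foot below 0.004 m and angle between handle's own z axis and vertical below 0.1 rad), for 0.2 s.
3. the bolt has been turned fully out with the handle on (all of step 2 and value of joint spindle above 0.95 rad), for 0.2 s.
At the end, for the whole second after the job is handed in: Cap lying in the tray; handle within 4 mm of fully home on the spindle, tilt under 0.1 rad; spindle past 0.95 rad (bolt out); lever's end over 100 mm from the spindle along the lock's -x (lever within about 0.4 rad of straight away from the bolt); cap and handle at rest (all of step 1 and all of step 3 and x of lever_end in the frame of lock below -0.1 m and linear speed of each of handle, cap below 0.01 m/s); the robot touches nothing.
It fails at once if the brass knob is shifted by more than 30 mm (distance of old_knob from where it was at the start of the episode above 0.03 m).
It fails at once if the tin is shifted by more than 30 mm (distance of tin from where it was at the start of the episode above 0.03 m).
It fails at once if the screwdriver is shifted by more than 30 mm (distance of screwdriver from where it was at the start of the episode above 0.03 m).
It fails at once if the can is shifted by more than 30 mm (distance of can from where it was at the start of the episode above 0.03 m).
It also fails if it takes over 64 s, if anything falls off the work surface, if the arm or the gripper's body presses on something with over 40 N, if the wrist force passes 120 N, or if a joint passes its speed limit or range.

## Robot

A 7-joint arm with a two-finger parallel gripper is mounted at the origin on the work surface. World frame = base frame: x ahead of the robot, y to its left, z up, the work surface at z = 0. Lengths are in m, angles in rad, forces in N, time in s.
With the tool pointing down it reaches from about 0.4 to 0.875 m from the base axis. Payload 19.3 kg.
Tool frame: the origin (TCP) lies at the very end of the fingers, on their centre line; the grasp point (between the pads) lies 19 mm behind it; z points along the fingers, y is the line along which they close (so a half turn about z gives the same grasp; the last joint's range is limited). The gripper opens to 85 mm and grips with 20 to 120 N. Pads are 22 mm wide; open, the fingers measure 114 mm over their backs; the gripper's body (76 mm by 85 mm) begins 54 mm behind the grasp point. The pads swing forward as they close: fully open they stand 13 mm farther back than shut.
Start: joints at [-1.386, 0.521, -0.036, 1.599, 0.021, 1.021, -0.113], TCP at [0.158, 0.605, 0.231] pointing down, gripper open.
Joint ranges: [-2.91, 2.91], [-0.3, 2.13], [-1.5, 1.42], [0.17, 2.43], [-1.26, 4.41], [0.16, 1.93], [-2.52, 2.52]. Speed limits (rad/s): [1.89, 1.89, 2.39, 2.39, 3.01, 3.01, 3.01].

## Interface

Orientations are given as [roll, pitch, yaw] about the fixed x, y, z axes, in that order (R = Rz(yaw) Ry(pitch) Rx(roll)).
In Python, from workcell import observe, grab_frame, job_done gives the robot as it stands.
- The arm moves only by the tool move_arm, never from a script. Its argument "plan" is a list that holds one entry, the list of rows, each a list of 7 numbers: the shift along the tool's x, y, z each as a share of 0.02 m, from -1 to 1, then the turn, a rotation vector about the tool's x, y, z each as a share of 6 degrees, from -1 to 1, then the opening, from -1 (shut) to 1 (fully open). A call has exactly 10 rows; each row shifts and turns the commanded pose from where the row before left it, along the tool's axes as they then stand; what a row does not reach is not made up. A row lasts 1/10 s, in which the tool goes at most 50 mm and 8.59 degrees, less where a joint would pass 70% of its speed; a pose out of reach is approached as far as the arm can. A call with a number of a shift or a turn outside -1 to 1 is refused whole. A call with a gripper value outside its range is refused whole. The fingers move at their own pace and stop on an object; "grip_force" is the grip in N (left out, the last holds). Time passes only in rows, so rows that do not move let the fingers close, or fill a call up. It gives the time, the measured TCP pose, the force, the opening and the grip force at its end, in the units of the state.
- observe(): the state, without advancing time (a new reading comes with each control period).
- grab_frame(name): name is "scene" or "top" or "wrist"; returns a dict with "color" (384x512x3 uint8, red, green, blue), "intrinsics" (3x3 intrinsics, pixels), "position" and "orientation" of the camera in the world; the wrist camera has in their place "tool_from_camera" (4x4, takes a point from camera to tool coordinates, whose origin is the TCP and whose axes are the flange's). Camera axes: x right, y down, z forward; pixel columns grow to the right and rows downward; lengths in m; the calibration is good to about 2 mm. A picture is of the moment at which its call begins: read the wrist's pose just before it. There is no depth.
- job_done(): hands the job in; it is judged then, once.
The state is a dict: "clock": time; "qpos": joint angles; "qd": joint speeds; "joint_efforts": joint torques, N m; "position": TCP position; "tool_rot": TCP orientation; "force": force on the tool from outside, world axes, zero at the start; "moment": the same for the moment, N m; "grip_width": finger opening in m; "finger_force": force on a finger pad.
Only numpy, scipy, OpenCV 4.12 (cv2) and the standard library are available. Lean on these libraries where they do the work, as an engineer would, in place of code of your own. Each camera call takes 0.05 s, during which the arm holds its last target. There are 200 camera calls.

## Working session

There is one attempt and no reset: what is moved stays moved. The work goes in short steps, Python scripts to look and compute and a tool call to move; the robot and the scene stay as the last step left them, time stands still between calls to the robot, and variables do not carry over. Pictures are saved under pics/ and viewed, at most 11 in all, crops included, and the job is handed in when it is done.

Besides the shell and the picture viewer there is one more tool, called after "Call:" by a JSON object that holds its "name" and its "arguments", one argument or row to a line. move_arm: Moves the arm, as the interface text tells. Shift numbers are shares of 0.02 m and turn numbers shares of 6 degrees, none past 1 either way. Its arguments: {"type":"object","properties":{"plan":{"type":"array"},"grip_force":{"type":"number"}},"required":["plan"]}

```bash
mkdir -p pics; ls
cat > h.py <<'E'
import numpy as np, cv2, pickle
from workcell import observe, grab_frame, job_done
from scipy.spatial.transform import Rotation as R
def cam(n):
    s=observe(); f=grab_frame(n)
    if n=="wrist":
        T=np.eye(4); T[:3,:3]=R.from_euler('xyz',s['tool_rot']).as_matrix(); T[:3,3]=s['position']
        M=T@np.array(f['tool_from_camera']); Rm,p=M[:3,:3],M[:3,3]
    else:
        p=np.array(f['position']); o=np.array(f['orientation'])
        Rm=o if o.shape==(3,3) else R.from_euler('xyz',o).as_matrix()
    return f['color'],np.array(f['intrinsics']),Rm,p
def save(n,fn,scale=1):
    c=cam(n); pickle.dump(c,open(fn+'.pkl','wb'))
    cv2.imwrite('pics/'+fn+'.png',cv2.resize(c[0][:,:,::-1],None,fx=scale,fy=scale,interpolation=cv2.INTER_CUBIC)); return c
def load(fn): return pickle.load(open(fn+'.pkl','rb'))
def ray(c,u,v,z):
    d=c[2]@np.linalg.inv(c[1])@np.array([u,v,1.]); return c[3]+d*(z-c[3][2])/d[2]
def proj(c,P):
    q=c[1]@(c[2].T@(np.array(P)-c[3])); return q[:2]/q[2]
E
python3 - <<'E'
from h import *
for n in ("top","scene"):
    c=save(n,n+'0',1.5); print(c[1],c[2],c[3])
print(observe())
E
```

```text
pics
[[416.29023847   0.         253.49337962]
 [  0.         416.29023847 196.92414748]
 [  0.           0.           1.        ]] [[-0.02557039 -0.99605414  0.08498416]
 [-0.99962423  0.02631653  0.0076709 ]
 [-0.00987712 -0.08475607 -0.99635277]] [0.47865723 0.00466204 1.19206909]
[[426.10531805   0.         256.67974934]
 [  0.         426.10531805 189.75668253]
 [  0.           0.           1.        ]] [[-0.6729109   0.58439439 -0.45351309]
 [ 0.7397123   0.52822177 -0.41690224]
 [-0.00407984 -0.61600727 -0.78772991]] [1.07787469 0.42428193 0.89978337]
{'clock': 0.1, 'qpos': array([-1.38618965,  0.52193872, -0.03634293,  1.59993531,  0.0211885 ,
        1.02107826, -0.11285609]), 'qd': array([-0.00095534, -0.00148522,  0.00027221, -0.00126317, -0.0002551 ,
       -0.00098844,  0.00113026]), 'joint_efforts': array([ 1.60994892e-03, -9.28490567e+01,  1.98282771e+00, -3.70533478e+01,
        1.80784398e-02,  5.22025890e-03, -1.13979149e-05]), 'position': array([0.15748345, 0.60453623, 0.2307985 ]), 'tool_rot': array([-3.14061860e+00,  4.94973075e-05,  2.88672608e+00]), 'force': array([ 0.1059193 ,  0.2656559 , -0.32989941]), 'moment': array([0.00620545, 0.05616372, 0.02877699]), 'finger_force': 0.0, 'grip_width': 0.0852531700274991}
```

View pics/top0.png

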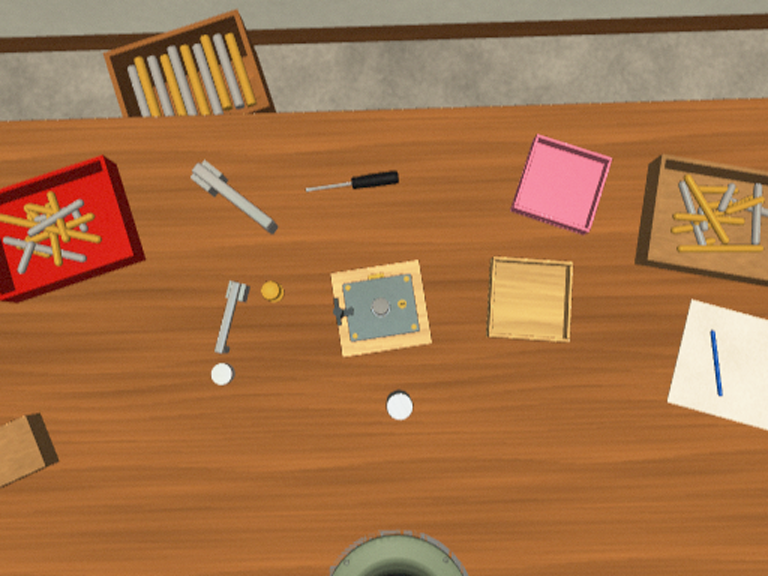

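View pics/scene0.png

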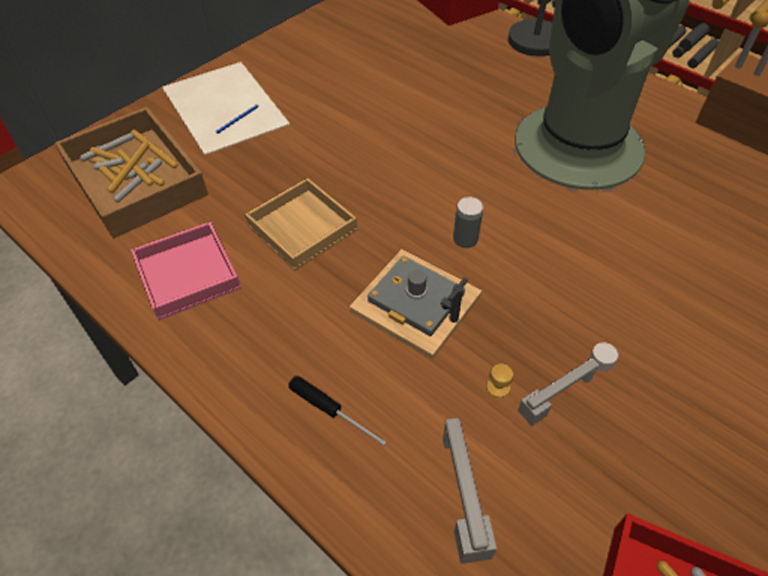

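The top view shows the lock at (253,205), with the bolt side up (world +x) and the clamp on the left. The wooden tray is at (354,200). The short handle's hub is at (158,193) and its lever end at (148,232); the other handle is the longer one.

Run:
```python
from h import *
c=load('top0'); im=c[0]; hsv=cv2.cvtColor(im,cv2.COLOR_RGB2HSV)
for n,(u,v) in dict(board=(285,225),board2=(250,232),case=(240,215),cap=(253,204),bar=(152,215),hub=(155,200),tray=(350,200),table=(200,240),tin=(147,249),clamp=(225,207),capside=(253,209)).items(): print(n,hsv[v,u])
def mask(lo,hi,roi):
    m=cv2.inRange(hsv,np.array(lo),np.array(hi)); k=np.zeros_like(m); a,b,x,y=roi; k[b:y,a:x]=m[b:y,a:x]; return k
def rect(m):
    cs,_=cv2.findContours(m,0,2); q=max(cs,key=cv2.contourArea); return q
def rep(n,q,z):
    P=np.array([ray(c,*p,z)[:2] for p in q[:,0].astype(float)]).astype(np.float32)
    r=cv2.minAreaRect(P); print(n,np.round(r[0],4),np.round(r[1],4),r[2])
    return P
rep('case',rect(mask([80,0,60],[115,140,200],(215,170,290,240))),.038)
allb=rect(cv2.morphologyEx(cv2.bitwise_or(mask([10,60,190],[25,150,255],(215,165,295,242)),mask([80,0,60],[115,140,200],(215,170,290,240))),3,np.ones((3,3))))
rep('board',allb,.018)
rep('handle',rect(mask([0,0,60],[179,60,255],(135,183,170,239))),.05)
rep('tin',rect(mask([0,0,100],[179,60,255],(135,239,160,260))),.026)
cv2.imwrite('pics/crop.png',np.hstack([cv2.resize(im[165:245,215:295,::-1],(480,480),interpolation=2)]))
cv2.imwrite('pics/crop2.png',np.hstack([cv2.resize(im[165:245,215:295,::-1],(400,400),interpolation=2),cv2.resize(im[180:260,130:210,::-1],(400,400),interpolation=2)]))
for p in [(530,300)]: print('tray',ray(c,p[0]/1.5,p[1]/1.5,.02))
print('cap',ray(c,253.5,204.5,.078),'clamp',ray(c,338/1.5,312/1.5,.1),'bolt',ray(c,377/1.5,275/1.5,.03))
```

```text
board [ 20 118 242]
board2 [ 20 119 241]
case [ 75  23 152]
cap [ 21  22 162]
bar [ 60   6 184]
hub [ 65   8 193]
tray [ 20 133 237]
table [ 14 175 149]
tin [ 39   8 237]
clamp [84 14 90]
capside [ 25  28 118]
case [0.5497 0.0934] [0.0111 0.014 ] 88.89068603515625
board [0.5557 0.0155] [0.161  0.1713] 7.4089035987854
handle [0.5424 0.2893] [0.0378 0.1329] 75.65258026123047
tin [0.4409 0.3121] [0.0379 0.0389] 44.48677062988281
tray [ 0.56250544 -0.26729129  0.02      ]
cap [0.55329771 0.0137429  0.078     ] clamp [0.54454949 0.08782067 0.1       ] bolt [0.61624735 0.01869595 0.03      ]
```

View pics/crop2.png

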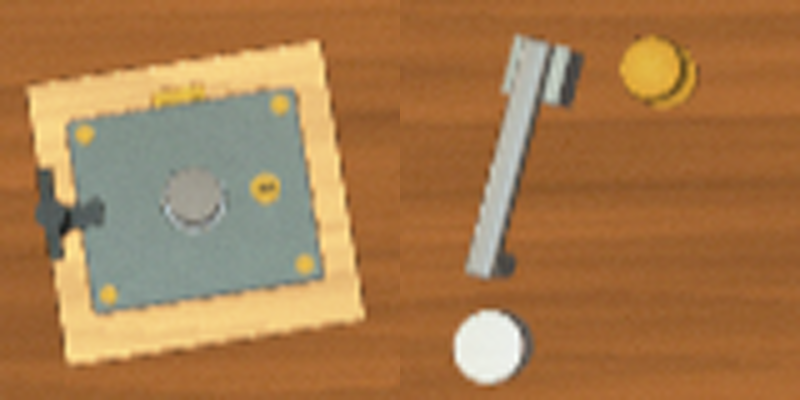

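The crop shows the cap at crop (193,193) in the case's middle, and the bolt showing only a few mm. The knob is about 65 mm to the right of the hub. The board measures 161x171 mm and the bar 133 mm, so both match the given sizes. I'll move above the lock first.

Call:
{"name": "move_arm", "arguments": {
  "plan": [
    [[-0.89,-0.785,0,0,0,0,1],[-0.89,-0.785,0,0,0,0,1],[-0.89,-0.785,0,0,0,0,1],[-0.89,-0.785,0,0,0,0,1],[-0.89,-0.785,0,0,0,0,1],[-0.89,-0.785,0,0,0,0,1],[-0.89,-0.785,0,0,0,0,1],[-0.89,-0.785,0,0,0,0,1],[-0.89,-0.785,0,0,0,0,1],[-0.89,-0.785,0,0,0,0,1]]
  ]
}}

```text
clock: 1.1
position: [0.2906, 0.407, 0.2311]
tool_rot: [-3.141, -0.0, 2.887]
force: [0.7, -0.0, -0.4]
grip_width: 0.0857
finger_force: 0.0
```

Call:
{"name": "move_arm", "arguments": {
  "plan": [
    [[-0.89,-0.785,0,0,0,0,1],[-0.89,-0.785,0,0,0,0,1],[-0.89,-0.785,0,0,0,0,1],[-0.89,-0.785,0,0,0,0,1],[-0.89,-0.785,0,0,0,0,1],[-0.89,-0.785,0,0,0,0,1],[-0.89,-0.785,0,0,0,0,1],[-0.89,-0.785,0,0,0,0,1],[-0.89,-0.785,0,0,0,0,1],[-0.89,-0.785,0,0,0,0,1]]
  ]
}}

```text
clock: 2.1
position: [0.4232, 0.2103, 0.2312]
tool_rot: [-3.141, -0.0, 2.887]
force: [-0.8, 0.9, 0.5]
grip_width: 0.0854
finger_force: 0.0
```

Run:
```python
from h import *
c=save('wrist','w1',1.4); s=observe(); print(s['clock'],s['position'],s['tool_rot'],s['qpos'],c[3]); print(proj(c,[.555,.0145,.078]),proj(c,[.5424,.2893,.05]))
```

```text
2.15 [0.42512939 0.20707271 0.23125566] [-3.14046754e+00  8.99576099e-04  2.88339677e+00] [-0.67029693  0.28143702  0.11080155  1.99197188 -0.03831321  0.87039434
  0.7734861 ] [0.34724683 0.22999051 0.37394245]
[106.15001777 337.05658629] [354.12906455 254.96313647]
```

View pics/w1.png

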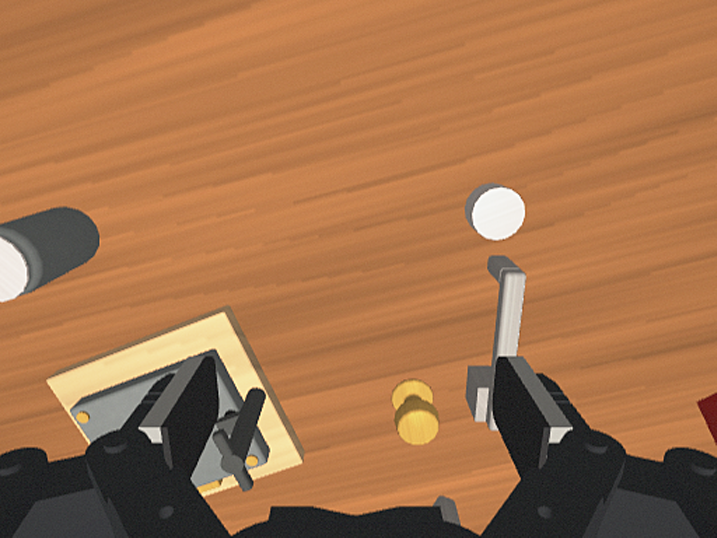

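Call:
{"name": "move_arm", "arguments": {
  "plan": [
    [[-0.81,-0.49,0,0,0,0,1],[-0.81,-0.49,0,0,0,0,1],[-0.81,-0.49,0,0,0,0,1],[-0.81,-0.49,0,0,0,0,1],[-0.81,-0.49,0,0,0,0,1],[-0.81,-0.49,0,0,0,0,1],[-0.81,-0.49,0,0,0,0,1],[-0.81,-0.49,0,0,0,0,1],[-0.81,-0.49,0,0,0,0,1],[-0.81,-0.49,0,0,0,0,1]]
  ]
}}

```text
clock: 3.15
position: [0.5553, 0.0751, 0.2311]
tool_rot: [-3.141, -0.0, 2.887]
force: [0.1, -0.5, -0.2]
grip_width: 0.0854
finger_force: 0.0
```

Call:
{"name": "move_arm", "arguments": {
  "plan": [
    [[0,0,0,0,0,1,1],[0,0,0,0,0,1,1],[0,0,0,0,0,1,1],[0,0,0,0,0,1,1],[0,0,0,0,0,1,1],[0,0,0,0,0,1,1],[0,0,0,0,0,1,1],[0,0,0,0,0,1,1],[0,0,0,0,0,1,1],[0,0,0,0,0,1,1]]
  ]
}}

```text
clock: 4.15
position: [0.5547, 0.0757, 0.2311]
tool_rot: [-3.141, -0.0, 1.835]
force: [-0.4, 0.8, 0.4]
grip_width: 0.0855
finger_force: 0.0
```

Call:
{"name": "move_arm", "arguments": {
  "plan": [
    [[0,0,0,0,0,1,1],[0,0,0,0,0,1,1],[0,0,0,0,0,0.57,0.4],[0,0,0,0,0,0,0.4],[0,0,0,0,0,0,0.4],[0,0,0,0,0,0,0.4],[0,0,0,0,0,0,0.4],[0,0,0,0,0,0,0.4],[0,0,0,0,0,0,0.4],[0,0,0,0,0,0,0.4]]
  ]
}}

```text
clock: 5.15
position: [0.555, 0.0755, 0.2313]
tool_rot: [3.142, -0.0, 1.571]
force: [-0.9, 0.9, 0.9]
grip_width: 0.0598
finger_force: 0.0
```

Run:
```python
from h import *
c=save('wrist','w2',1.5); s=observe(); print(s['clock'],s['position'],s['tool_rot'],s['qpos'],s['grip_width'],c[3]); print(proj(c,[.555,.0145,.078]))
```

```text
5.2 [0.55497044 0.07550333 0.23129465] [-3.14158815e+00  4.07232126e-05  1.57054889e+00] [-0.59606358  0.4601724   0.49369486  1.79329051 -0.26105869  0.95312687
  0.00647071] 0.05972421603562844 [0.55453727 0.15358195 0.37404961]
[254.3943157 236.231804 ]
```

View pics/w2.png

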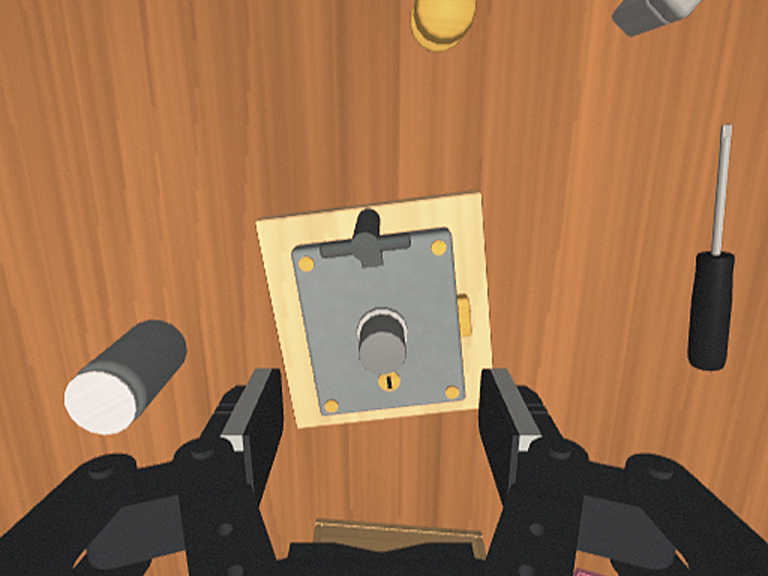

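Wrist view: cap top at pixel (255,233), clamp at (245,165), can at the left and bolt at (309,210), showing several mm.

Run:
```python
from h import *
c=load('w2'); g=cv2.cvtColor(c[0],cv2.COLOR_RGB2HSV)
print(ray(c,255.3,233.5,.078))
m=cv2.inRange(g,np.array([0,0,90]),np.array([60,45,200])); m[:, :230]=0; m[:,280:]=0; m[:215]=0; m[256:]=0
cs,_=cv2.findContours(m,0,1); q=max(cs,key=cv2.contourArea); e=cv2.minEnclosingCircle(q); print(e); print('cap',ray(c,*e[0],.078), e[1]*2/c[1][0,0]*(.374-.078))
m=cv2.inRange(g,np.array([15,40,190]),np.array([28,170,255])); m[:120]=0; m[290:]=0;m[:,:165]=0;m[:,335:]=0
q=max(cv2.findContours(m,0,1)[0],key=cv2.contourArea)
P=np.array([ray(c,*p,.018)[:2] for p in q[:,0].astype(float)]).astype(np.float32); print('board',cv2.minAreaRect(P))
# can top
print('can',ray(c,101/1.5,403/1.5,.09),'clamp',ray(c,369/1.5,247/1.5,.103))
yaw=np.deg2rad(7.4); o=np.array([.5557,.0155])
for u,v in [(456,315),(471,312)]:
    p=ray(c,u/1.5,v/1.5,.03)[:2]-o; print('bolt',p@[np.cos(yaw),np.sin(yaw)])
t=load('top0'); print('tin/can top view',ray(t,400/1.5,405/1.5,.09))
```

```text
[0.5558636  0.01734399 0.078     ]
((254.5, 235.0), 31.626829147338867)
cap [0.55510179 0.0157847  0.078     ] 0.05502394187421197
board ((0.5550516843795776, 0.01558152586221695), (0.15887942910194397, 0.16955415904521942), 7.141574859619141)
can [ 0.37819439 -0.01317897  0.09      ] clamp [0.54817408 0.09019295 0.103     ]
bolt 0.053484179817074394
bolt 0.06436673386067278
tin/can top view [ 0.37986969 -0.016411    0.09      ]
```

Call:
{"name": "move_arm", "arguments": {
  "plan": [
    [[-0.595,0,1,0,0,0,0.4],[-0.595,0,1,0,0,0,0.4],[-0.595,0,1,0,0,0,0.4],[-0.595,0,1,0,0,0,0.4],[-0.595,0,1,0,0,0,0.4],[0,0,1,0,0,0,0.4],[0,0,1,0,0,0,0.4],[0,0,1,0,0,0,0.4],[0,0,0.5,0,0,0,0.4],[0,0,0.45,0,0,0,0.4]]
  ],
  "grip_force": 30
}}

```text
clock: 6.2
position: [0.555, 0.016, 0.0518]
tool_rot: [-3.141, 0.0, 1.57]
force: [-0.5, -0.4, 0.8]
grip_width: 0.06
finger_force: 0.0
```

Call:
{"name": "move_arm", "arguments": {
  "plan": [
    [[0,0,0,0,0,0,-1],[0,0,0,0,0,0,-1],[0,0,0,0,0,0,-1],[0,0,0,0,0,0,-1],[0,0,0,0,0,0,-1],[0,0,0,0,0,0,-1],[0,0,-0.5,0,0,0,-1],[0,0,-1,0,0,0,-1],[0,0,-1,0,0,0,-1],[0,0,-1,0,0,0,-1]]
  ]
}}

```text
clock: 7.2
position: [0.5548, 0.016, 0.1238]
tool_rot: [3.141, 0.0, 1.57]
force: [1.3, -0.6, -0.2]
grip_width: 0.0309
finger_force: 30.2
```

Call:
{"name": "move_arm", "arguments": {
  "plan": [
    [[-1,0.04,0,0,0,0,-1],[-1,0.04,0,0,0,0,-1],[-1,0.04,0,0,0,0,-1],[-1,0.04,0,0,0,0,-1],[-1,0.04,0,0,0,0,-1],[-1,0.04,0,0,0,0,-1],[-1,0.04,0,0,0,0,-1],[-1,0.04,0,0,0,0,-1],[-1,0.04,0,0,0,0,-1],[-1,0.04,0,0,0,0,-1]]
  ]
}}

```text
clock: 8.2
position: [0.5628, -0.1848, 0.1231]
tool_rot: [3.141, 0.0, 1.57]
force: [-0.4, -0.1, -0.9]
grip_width: 0.0301
finger_force: 30.2
```

Call:
{"name": "move_arm", "arguments": {
  "plan": [
    [[-1,0,0,0,0,0,-1],[-1,0,0,0,0,0,-1],[-1,0,0.5,0,0,0,-1],[-1,0,0.5,0,0,0,-1],[-0.15,0,1,0,0,0,-1],[0,0,1,0,0,0,-1],[0,0,1,0,0,0,-1],[0,0,0.7,0,0,0,-1],[0,0,0.4,0,0,0,-1],[0,0,0,0,0,0,-1]]
  ]
}}

```text
clock: 9.2
position: [0.5625, -0.2668, 0.0199]
tool_rot: [-3.141, -0.0, 1.57]
force: [0.5, 0.5, 0.4]
grip_width: 0.0304
finger_force: 30.2
```

Call:
{"name": "move_arm", "arguments": {
  "plan": [
    [[0,0,0,0,0,0,0.2],[0,0,0,0,0,0,0.2],[0,0,0,0,0,0,0.2],[0,0,-0.5,0,0,0,0.2],[0,0,-1,0,0,0,0.2],[0,0,-1,0,0,0,0.2],[0,0,-1,0,0,0,0.2],[0,0,-1,0,0,0,0.2],[0,0,-1,0,0,0,0.2],[0,0,-1,0,0,0,0.2]]
  ]
}}

```text
clock: 10.2
position: [0.5628, -0.267, 0.1522]
tool_rot: [3.141, 0.0, 1.57]
force: [1.3, 0.5, -0.2]
grip_width: 0.0515
finger_force: 0.0
```

Run:
```python
from h import *
s=observe(); print(s['clock'],s['position'],s['tool_rot'],s['qpos'],s['grip_width'])
c=save('top','top1',1.5)
im=c[0]; a=im[165:245,300:400]; b=im[165:245,215:295]
cv2.imwrite('pics/top1c.png',cv2.resize(np.hstack([a,b])[:,:,::-1],(720,320),interpolation=2))
```

```text
10.2 [ 0.5628181  -0.26701159  0.15215783] [3.14088804e+00 1.88450111e-04 1.57032997e+00] [ 0.07511863  0.64771324  0.4142383   1.693918   -0.32414315  0.86766424
  0.62563954] 0.05145840398424087
```

View pics/top1c.png

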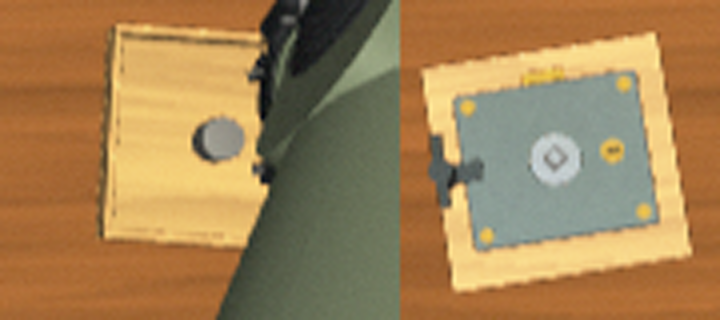

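The cap lies in the tray at crop (220,138). The spindle is bare at crop (555,157). Next is a close look at the spindle with the wrist camera.

Call:
{"name": "move_arm", "arguments": {
  "plan": [
    [[1,-0.04,0.1,0,0,0,0.2],[1,-0.04,0.1,0,0,0,0.2],[1,-0.04,0.1,0,0,0,0.2],[1,-0.04,0.1,0,0,0,0.2],[1,-0.04,0.1,0,0,0,0.2],[1,-0.04,0.1,0,0,0,0.2],[1,-0.04,0.1,0,0,0,0.2],[1,-0.04,0.1,0,0,0,0.2],[1,-0.04,0.1,0,0,0,0.2],[1,-0.03,0.1,0,0,0,0.2]]
  ]
}}

```text
clock: 11.25
position: [0.5551, -0.0662, 0.131]
tool_rot: [3.141, -0.0, 1.57]
force: [-0.4, -0.4, 0.7]
grip_width: 0.0512
finger_force: 0.0
```

Call:
{"name": "move_arm", "arguments": {
  "plan": [
    [[1,0,0.2,0,0,0,0.2],[0.85,0,0.15,0,0,0,0.2],[0,0,0,0,0,0,0.2],[0,0,0,0,0,0,0.2],[0,0,0,0,0,0,0.2],[0,0,0,0,0,0,0.2],[0,0,0,0,0,0,0.2],[0,0,0,0,0,0,0.2],[0,0,0,0,0,0,0.2],[0,0,0,0,0,0,0.2]]
  ]
}}

```text
clock: 12.25
position: [0.5551, -0.0301, 0.1233]
tool_rot: [-3.142, 0.0, 1.57]
force: [0.1, 0.7, -0.7]
grip_width: 0.0512
finger_force: 0.0
```

Run:
```python
from h import *
s=observe(); print(s['position'],s['tool_rot'],s['qpos'])
c=save('wrist','w3',1); u,v=proj(c,[.555,.0158,.066]); print(u,v,c[3],c[2][:,2])
u,v=int(u),int(v); a=c[0][max(0,v-60):v+60,u-80:u+80,::-1]; print(max(0,v-60),u-80)
cv2.imwrite('pics/w3c.png',cv2.resize(a,None,fx=5,fy=5,interpolation=2))
```

```text
[ 0.55510738 -0.03006481  0.12328775] [-3.14154212e+00  6.14876457e-05  1.57030273e+00] [-0.34355119  0.59623878  0.41075835  1.89374295 -0.34624077  0.7215366
  0.26638079]
254.32391835095078 140.4981446914058 [0.5546969  0.04803326 0.26602367] [-0.00113143 -0.30475298 -0.95243075]
80 174
```

View pics/w3c.png

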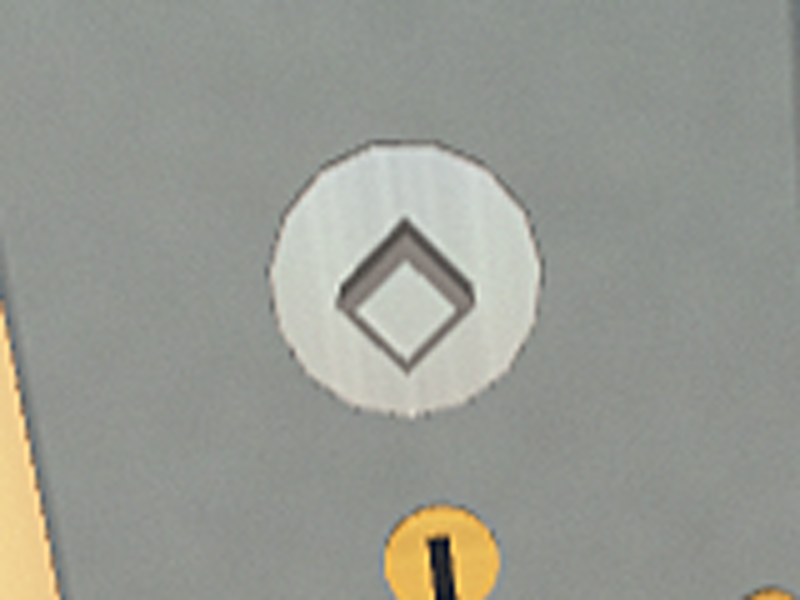

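The crop shows the spindle's top square with corners at crop (406,261), (457,310), (408,362) and (355,310), and the collar circle around (406,278).

Run:
```python
from h import *
c=load('w3'); q=np.array([[406,261],[457,310],[408,362],[355,310]],float)
q=(q+.5)/5-.5+[174,80]
P=np.array([ray(c,*p,.066)[:2] for p in q]); print('centre',P.mean(0),np.linalg.norm(np.diff(P,axis=0),axis=1))
e=np.array([P[(i+1)%4]-P[i] for i in range(4)]); a=np.degrees(np.arctan2(e[:,1],e[:,0])); print(a, 'mean mod90',(np.degrees(np.angle(np.exp(4j*np.radians(a)).mean()))/4)%90)
g=cv2.cvtColor(c[0],cv2.COLOR_RGB2GRAY); m=(g>195).astype(np.uint8)*255; k=np.zeros_like(m); k[105:165,225:287]=m[105:165,225:287]
z=max(cv2.findContours(k,0,1)[0],key=cv2.contourArea); W=np.array([ray(c,*p,.044)[:2] for p in z[:,0].astype(float)]).astype(np.float32)
print('collar',cv2.minEnclosingCircle(W))
# bar of handle from top0 and w1
for n,roi in (('top0',(135,183,170,239)),('w1',(330,170,420,310))):
    c=load(n); h=cv2.cvtColor(c[0],cv2.COLOR_RGB2HSV); m=cv2.inRange(h,np.array([0,0,150]),np.array([179,40,255])); k=np.zeros_like(m);a,b,x,y=roi;k[b:y,a:x]=m[b:y,a:x]
    z=max(cv2.findContours(k,0,1)[0],key=cv2.contourArea); W=np.array([ray(c,*p,.05)[:2] for p in z[:,0].astype(float)]).astype(np.float32); print(n,cv2.minAreaRect(W))
```

```text
centre [0.55533914 0.01503331] [0.00831544 0.00846884 0.00880928]
[ -43.75147086 -133.01808642  135.14122711   43.60036941] mean mod90 45.49363923144644
collar ((0.5552062392234802, 0.015199567191302776), 0.01742134988307953)
top0 ((0.5452494621276855, 0.2983468770980835), (0.017562100663781166, 0.1311376541852951), 75.65001678466797)
w1 ((0.5113778710365295, 0.3054197430610657), (0.01455434039235115, 0.06596441566944122), 75.0840072631836)
```

Call:
{"name": "move_arm", "arguments": {
  "plan": [
    [[1,0,-1,0,0,0,0.2],[1,0,-1,0,0,0,0.2],[1,0,-1,0,0,0,0.2],[1,0,-0.8,0,0,0,0.2],[1,0,0,0,0,0,0.2],[1,0,0,0,0,0,0.2],[1,0,0,0,0,0,0.2],[1,0,0,0,0,0,0.2],[1,0,0,0,0,0,0.2],[1,0,0,0,0,0,0.2]]
  ]
}}

```text
clock: 13.3
position: [0.5551, 0.1709, 0.1993]
tool_rot: [-3.142, 0.0, 1.57]
force: [0.4, -0.1, 0.1]
grip_width: 0.0511
finger_force: 0.0
```

Call:
{"name": "move_arm", "arguments": {
  "plan": [
    [[1,0,0,0,0,0,0.2],[1,0,0,0,0,0,0.2],[1,0,0,0,0,0,0.2],[1,0,0,0,0,0,0.2],[1,0,0,0,0,0,0.2],[1,0,0,0,0,0,0.2],[0.3,0,0,0,0,1,0.2],[0,0,0,0,0,1,0.2],[0,0,0,0,0,1,0.2],[0,0,0,0,0,1,0.2]]
  ]
}}

```text
clock: 14.3
position: [0.5552, 0.2968, 0.1992]
tool_rot: [3.142, 0.0, 1.148]
force: [-0.6, -0.7, 0.4]
grip_width: 0.0515
finger_force: 0.0
```

Call:
{"name": "move_arm", "arguments": {
  "plan": [
    [[0,0,0,0,0,1,0.2],[0,0,0,0,0,1,0.2],[0,0,0,0,0,1,0.2],[0,0,0,0,0,1,0.2],[0,0,0,0,0,1,0.2],[0,0,0,0,0,1,0.2],[0,0,0,0,0,1,0.2],[0,0,0,0,0,1,0.2],[0,0,0,0,0,1,0.2],[0,0,0,0,0,1,0.2]]
  ]
}}

```text
clock: 15.3
position: [0.5552, 0.2969, 0.1993]
tool_rot: [3.142, -0.0, 0.101]
force: [-0.0, -0.3, -0.0]
grip_width: 0.051
finger_force: 0.0
```

Call:
{"name": "move_arm", "arguments": {
  "plan": [
    [[0,0,0,0,0,1,0.2],[0,0,0,0,0,1,0.2],[0,0,0,0,0,1,0.2],[0,0,0,0,0,0.4,0.2],[0,0,0,0,0,0,0.2],[0,0,0,0,0,0,0.2],[0,0,0,0,0,0,0.2],[0,0,0,0,0,0,0.2],[0,0,0,0,0,0,0.2],[0,0,0,0,0,0,0.2]]
  ]
}}

```text
clock: 16.3
position: [0.5553, 0.296, 0.1994]
tool_rot: [-3.141, 0.0, -0.252]
force: [0.2, -0.2, -0.0]
grip_width: 0.0511
finger_force: 0.0
```

Run:
```python
from h import *
s=observe(); print(s['position'],s['tool_rot'],s['qpos'])
c=save('wrist','w4',1.5); print(proj(c,[.5946,.2855,.036]),c[3])
```

```text
[0.55526243 0.29601978 0.19935035] [-3.14146843e+00  1.63846504e-05 -2.51583468e-01] [-1.13848145  0.76137375  0.9306468   1.65125115 -0.67715846  1.0826876
 -1.82917572]
[253.94151038 126.32388947] [0.63043118 0.27656744 0.34208949]
```

View pics/w4.png

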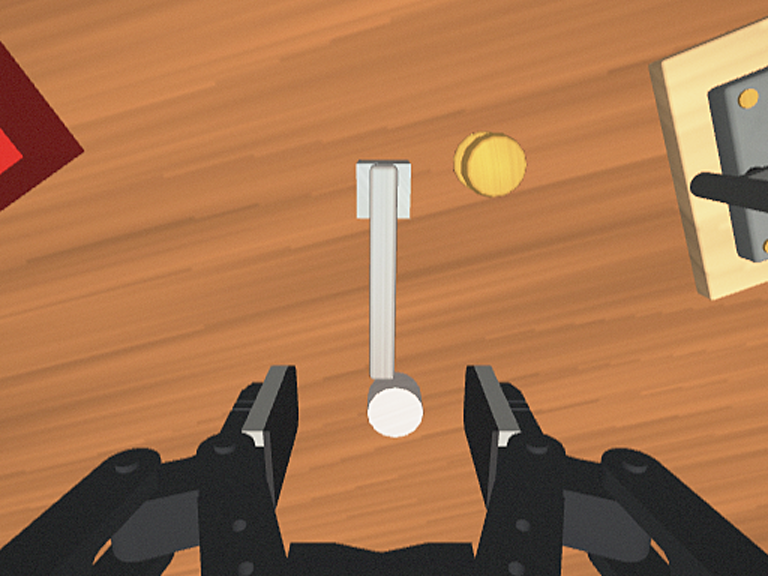

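The handle is aligned almost vertically in the view: hub corners (357,163) to (410,218), bar centre line from (384,170) to (382.5,378), and knob at (490,165).

Run:
```python
from h import *
c=load('w4'); f=lambda u,v,z: ray(c,(u+.5)/1.5-.5,(v+.5)/1.5-.5,z)[:2]
H=np.array([f(*p,.036) for p in [(357,163),(410,163),(410,218),(357,218)]]); print('hub c',H.mean(0),np.linalg.norm(np.diff(H,axis=0),axis=1))
a=f(384,166,.05); b=f(382.5,378,.05); d=(b-a); L=np.linalg.norm(d); d/=L; print('bar L',L,'dir',np.degrees(np.arctan2(d[1],d[0])),'origin from bar',(a+b)/2-.051*d)
print('knob',f(495,165,.05)-H.mean(0))
k=f(495,165,.05)-H.mean(0); print(k@d, k@np.array([-d[1],d[0]]))
g=cv2.cvtColor(c[0],cv2.COLOR_RGB2HSV); m=cv2.inRange(g,np.array([0,0,140]),np.array([179,40,255])); m[:100]=0;m[252:]=0;m[:,:225]=0;m[:,285:]=0
z=m[160:245]; r=np.arange(160,245); l=np.array([np.where(x)[0].min() for x in z]); rr=np.array([np.where(x)[0].max() for x in z]); mid=(l+rr)/2
k,o=np.polyfit(r,mid,1); A=ray(c,k*160+o,160,.05);B=ray(c,k*244+o,244,.05); D=B-A; print('fit dir',np.degrees(np.arctan2(D[1],D[0])),A,B)
```

```text
hub c [0.59356381 0.28433458] [0.03094622 0.03230764 0.03197083]
bar L 0.13171450787387975 dir 165.2080390317914 origin from bar [0.5941651  0.28407615]
knob [-4.31332713e-06 -6.41327647e-02]
-0.016369572360371305 0.06200845606954026
fit dir 165.12856294651345 [0.567779   0.29146736 0.05      ] [0.48930378 0.31230612 0.05      ]
```

Call:
{"name": "move_arm", "arguments": {
  "plan": [
    [[0.5,0.09,0.8,0,0,0.07,0.03],[0.5,0,1,0,0,0,0.03],[0.5,0,1,0,0,0,0.03],[0.51,0,1,0,0,0,0.03],[0,0,1,0,0,0,0.03],[0,0,0,0,0,0,0.03],[0,0,1,0,0,0,0.03],[0,0,1,0,0,0,0.03],[0,0,1,0,0,0,0.03],[0,0,0.5,0,0,0,0.03]]
  ]
}}

```text
clock: 17.35
position: [0.5933, 0.2839, 0.0318]
tool_rot: [3.141, 0.001, -0.259]
force: [0.0, -0.5, 0.3]
grip_width: 0.0441
finger_force: 0.0
```

Call:
{"name": "move_arm", "arguments": {
  "plan": [
    [[0,0,0.5,0,0,0,0.03],[0,0,0.62,0,0,0,0.03],[0,0,0,0,0,0,0.03],[0,0,0,0,0,0,-1],[0,0,0,0,0,0,-1],[0,0,0,0,0,0,-1],[0,0,0,0,0,0,-1],[0,0,0,0,0,0,-1],[0,0,0,0,0,0,-1],[0,0,0,0,0,0,-1]]
  ],
  "grip_force": 70
}}

```text
clock: 18.35
position: [0.5939, 0.2841, 0.0113]
tool_rot: [-3.141, -0.0, -0.259]
force: [-0.9, 0.2, 6.1]
grip_width: 0.0306
finger_force: 70.4
```

Call:
{"name": "move_arm", "arguments": {
  "plan": [
    [[0,0,-0.5,0,0,0,-1],[0,0,-1,0,0,0,-1],[0,0,-1,0,0,0,-1],[0,0,-1,0,0,0,-1],[0,0,-1,0,0,0,-1],[0,0,-1,0,0,0,-1],[0,0,-1,0,0,0,-1],[0,0,-1,0,0,0,-1],[0,0,0,0,0,-0.5,-1],[0,0,0,0,0,-0.8,-1]]
  ]
}}

```text
clock: 19.35
position: [0.594, 0.2841, 0.1633]
tool_rot: [-3.141, -0.002, -0.121]
force: [0.0, -0.0, -4.0]
grip_width: 0.0307
finger_force: 69.9
```

Call:
{"name": "move_arm", "arguments": {
  "plan": [
    [[0,0,0,0,0,-1,-1],[0,0,0,0,0,-1,-1],[0,0,0,0,0,-1,-1],[0,0,0,0,0,-1,-1],[0,0,0,0,0,-1,-1],[0,0,0,0,0,-1,-1],[0,0,0,0,0,-1,-1],[0,0,0,0,0,-1,-1],[0,0,0,0,0,-0.75,-1],[0,0,0,0,0,0,-1]]
  ]
}}

```text
clock: 20.35
position: [0.594, 0.2837, 0.1627]
tool_rot: [3.141, -0.001, 0.794]
force: [-0.2, -0.4, -2.2]
grip_width: 0.0307
finger_force: 69.8
```

Call:
{"name": "move_arm", "arguments": {
  "plan": [
    [[-0.9,0.66,0,0,0,0,-1],[-0.9,0.66,0,0,0,0,-1],[-0.9,0.66,0,0,0,0,-1],[-0.9,0.66,0,0,0,0,-1],[-0.9,0.66,0,0,0,0,-1],[-0.9,0.66,0,0,0,0,-1],[-0.9,0.66,0,0,0,0,-1],[-0.9,0.66,0,0,0,0,-1],[-0.9,0.66,0,0,0,0,-1],[-0.9,0.66,0,0,0,0,-1]]
  ]
}}

```text
clock: 21.35
position: [0.5614, 0.0621, 0.1619]
tool_rot: [3.141, -0.001, 0.79]
force: [0.1, 0.2, -2.7]
grip_width: 0.0307
finger_force: 69.8
```

Call:
{"name": "move_arm", "arguments": {
  "plan": [
    [[-0.9,0.66,0,0,0,0,-1],[-0.9,0.66,0,0,0,0,-1],[-0.14,0.13,0,0,0,0,-1],[0,0,0,0,0,0,-1],[0,0,0,0,0,0,-1],[0,0,0,0,0,0,-1],[0,0,0,0,0,0,-1],[0,0,0,0,0,0,-1],[0,0,0,0,0,0,-1],[0,0,0,0,0,0,-1]]
  ]
}}

```text
clock: 22.35
position: [0.5549, 0.0153, 0.1609]
tool_rot: [-3.142, 0.0, 0.793]
force: [-0.2, 0.0, -2.6]
grip_width: 0.0306
finger_force: 69.9
```

Run:
```python
from h import *
s=observe(); print(s['clock'],s['position'],s['tool_rot'],s['qpos'],s['force'],s['grip_width'])
c=save('wrist','w5',1.5); save('scene','s5',1)
a=c[0];b=load('s5')[0]
p=proj(load('s5'),[.5553,.0151,.1]).astype(int);print(p)
cv2.imwrite('pics/m5.png',np.hstack([cv2.resize(a,(512,384))[150:384,60:460],cv2.resize(b[p[1]-59:p[1]+58,p[0]-100:p[0]+100],(400,234),interpolation=2)])[:,:,::-1])
```

```text
22.35 [0.55494682 0.01526788 0.16088288] [-3.14157848e+00  8.01009083e-05  7.93489114e-01] [-0.56690766  0.5837978   0.61983723  1.8761166  -0.45105434  0.8248266
 -0.48951793] [-0.2339287   0.01939873 -2.61933857] 0.030622528994167498
[278 177]
```

View pics/m5.png

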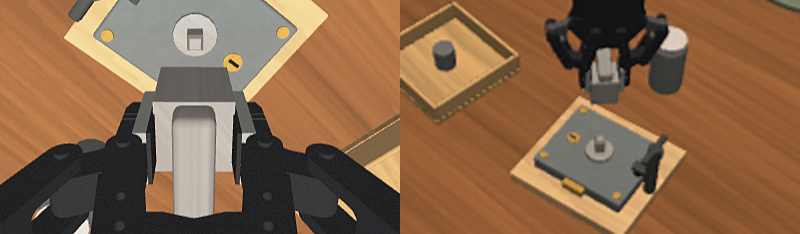

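Call:
{"name": "move_arm", "arguments": {
  "plan": [
    [[0.02,0.02,0.5,0,0,0,-1],[0,0,1,0,0,0,-1],[0,0,1,0,0,0,-1],[0,0,0.8,0,0,0,-1],[0,0,0.5,0,0,0,-1],[0,0,0,0,0,0,-1],[0,0,0.2,0,0,0,-1],[0,0,0.2,0,0,0,-1],[0,0,0.2,0,0,0,-1],[0,0,0,0,0,0,-1]]
  ]
}}

```text
clock: 23.45
position: [0.5554, 0.0152, 0.0726]
tool_rot: [-3.141, 0.0, 0.793]
force: [-0.1, -0.2, -2.9]
grip_width: 0.031
finger_force: 69.8
```

Call:
{"name": "move_arm", "arguments": {
  "plan": [
    [[0,0,0.15,0,0,0,-1],[0,0,0.15,0,0,0,-1],[0,0,0.15,0,0,0,-1],[0,0,0.15,0,0,0,-1],[0,0,0.15,0,0,0,-1],[0,0,0.1,0,0,0,-1],[0,0,0.04,0,0,0,-1],[0,0,0,0,0,0,-1],[0,0,0,0,0,0,-1],[0,0,0,0,0,0,-1]]
  ]
}}

```text
clock: 24.45
position: [0.5555, 0.0152, 0.0552]
tool_rot: [-3.141, -0.0, 0.793]
force: [-4.2, 0.7, 4.4]
grip_width: 0.0309
finger_force: 70.7
```

Call:
{"name": "move_arm", "arguments": {
  "plan": [
    [[0,0,0,0,0,0.6,-1],[0,0,0,0,0,0.7,-1],[0,0,0,0,0,0.7,-1],[0,0,0,0,0,0.7,-1],[0,0,0,0,0,0.7,-1],[0,0,0,0,0,0.7,-1],[0,0,0,0,0,0.7,-1],[0,0,0,0,0,0.7,-1],[0,0,0,0,0,0.7,-1],[0,0,0,0,0,0,-1]]
  ]
}}

```text
clock: 25.45
position: [0.5557, 0.015, 0.0552]
tool_rot: [3.141, -0.0, 0.142]
force: [-1.9, -1.1, 3.2]
grip_width: 0.0303
finger_force: 70.8
```

Run:
```python
from h import *
s=observe(); print(s['position'],s['tool_rot'],s['force'],s['moment'])
```

```text
[0.55573705 0.01499175 0.05522484] [ 3.14089068e+00 -3.67421613e-04  1.42420158e-01] [-1.87527125 -1.12164029  3.18141418] [-0.26544875  0.24028381  0.01396782]
```

Call:
{"name": "move_arm", "arguments": {
  "plan": [
    [[0,0,0,0,0,0.25,-1],[0,0,0,0,0,0.25,-1],[0,0,0,0,0,0.25,-1],[0,0,0,0,0,0.25,-1],[0,0,0,0,0,0,-1],[0,0,0,0,0,0,-1],[0,0,0,0,0,0,-1],[0,0,0,0,0,0,-1],[0,0,0,0,0,0,-1],[0,0,0,0,0,0,-1]]
  ]
}}

```text
clock: 26.45
position: [0.5557, 0.015, 0.0552]
tool_rot: [3.141, -0.0, 0.039]
force: [0.8, -2.6, 6.1]
grip_width: 0.0307
finger_force: 70.9
```

Run:
```python
from h import *
s=observe(); print(s['tool_rot'],s['force'],s['moment'])
```

```text
[ 3.14143704e+00 -3.83673865e-04  3.87482778e-02] [ 0.79069432 -2.60712727  6.06129339] [-0.57968591 -0.02857974  0.07692535]
```

Call:
{"name": "move_arm", "arguments": {
  "plan": [
    [[0,0,0,0,0,0.25,-1],[0,0,0,0,0,0.25,-1],[0,0,0,0,0,0,-1],[0,0,0,0,0,0,-1],[0,0,0,0,0,0,-1],[0,0,0,0,0,0,-1],[0,0,0,0,0,0,-1],[0,0,0,0,0,0,-1],[0,0,0,0,0,0,-1],[0,0,0,0,0,0,-1]]
  ]
}}

```text
clock: 27.45
position: [0.5557, 0.0151, 0.0552]
tool_rot: [3.141, -0.0, -0.015]
force: [-0.4, -2.0, 5.7]
grip_width: 0.031
finger_force: 71.0
```

Run:
```python
from h import *
s=observe(); print(s['tool_rot'],s['force'],s['moment'])
```

```text
[ 3.14137475e+00 -3.94221212e-04 -1.47795898e-02] [-0.42697341 -2.00598584  5.67296846] [-0.73385128 -0.08172847  0.06775449]
```

Run:
```python
from h import *
yaw=np.radians(7.3); ex=np.array([np.cos(yaw),np.sin(yaw)]); ey=np.array([-ex[1],ex[0]]); o=np.array([.5553,.0151])
save('scene','s6'); save('top','t6')
for n in ('s5','s6','top1','t6'):
    c=load(n); h=cv2.cvtColor(c[0],cv2.COLOR_RGB2HSV); m=cv2.inRange(h,np.array([15,150,90]),np.array([30,255,255]))
    P=[(p-o)@np.c_[ex,ey] for v,u in np.argwhere(m) for p in [ray(c,u,v,.03)[:2]]]
    P=np.array([p for p in P if .045<p[0]<.1 and abs(p[1])<.025]); print(n,len(P),P.min(0) if len(P) else 0,P.max(0) if len(P) else 0)
c=load('s6'); p=proj(c,[.6,.015,.04]).astype(int)
a=c[0][p[1]-70:p[1]+70,p[0]-90:p[0]+90]; cv2.imwrite('pics/s6c.png',cv2.resize(a[:,:,::-1],None,fx=4,fy=4,interpolation=2))
```

```text
s5 45 [ 0.05366739 -0.01542897] [0.0662506  0.01536723]
s6 97 [ 0.05366739 -0.01542897] [0.07897775 0.01634485]
top1 32 [ 0.05725996 -0.02030835] [0.09346078 0.01947722]
t6 0 0 0
```

View pics/s6c.png

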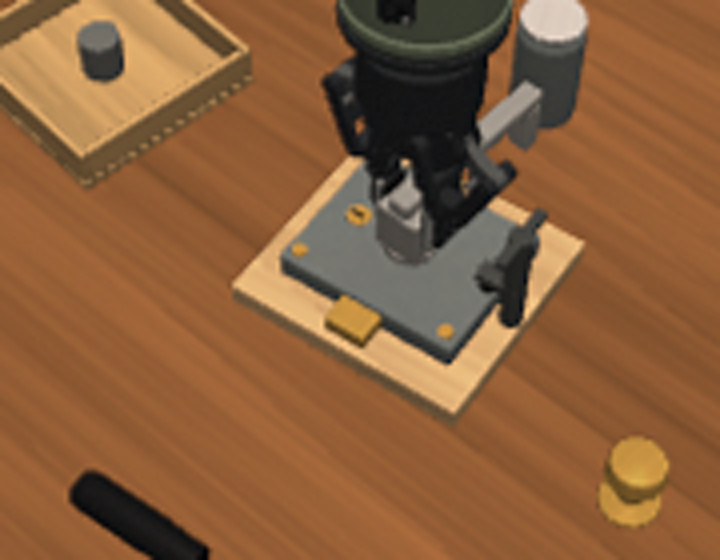

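The scene shows the handle on the collar, the bolt clearly out (about 12.7 mm further than before), and the cap in the tray. I'll turn a little more, up to the stop.

Call:
{"name": "move_arm", "arguments": {
  "plan": [
    [[0,0,0,0,0,0.25,-1],[0,0,0,0,0,0.25,-1],[0,0,0,0,0,0.25,-1],[0,0,0,0,0,0,-1],[0,0,0,0,0,0,-1],[0,0,0,0,0,0,-1],[0,0,0,0,0,0,-1],[0,0,0,0,0,0,-1],[0,0,0,0,0,0,-1],[0,0,0,0,0,0,-1]]
  ]
}}

```text
clock: 28.55
position: [0.5557, 0.0151, 0.0552]
tool_rot: [3.141, -0.0, -0.094]
force: [0.8, -3.4, 5.5]
grip_width: 0.0306
finger_force: 71.0
```

Run:
```python
from h import *
s=observe(); print(s['tool_rot'],s['force'],s['moment'])
yaw=np.radians(7.3); ex=np.array([np.cos(yaw),np.sin(yaw)]); ey=np.array([-ex[1],ex[0]]); o=np.array([.5553,.0151])
c=save('scene','s7'); h=cv2.cvtColor(c[0],cv2.COLOR_RGB2HSV); m=cv2.inRange(h,np.array([15,150,90]),np.array([30,255,255]))
P=[(p-o)@np.c_[ex,ey] for v,u in np.argwhere(m) for p in [ray(c,u,v,.03)[:2]]]
P=np.array([p for p in P if .045<p[0]<.1 and abs(p[1])<.025]); print(len(P),P.max(0))
```

```text
[ 3.14137759e+00 -4.11595828e-04 -9.35560498e-02] [ 0.75108797 -3.35131352  5.54553204] [-0.68826863 -0.03027788  0.28453741]
105 [0.0797086  0.01634485]
```

The moment rose to 0.28 N m, above friction, so the bolt is at its stop. I'll ease back slightly, open narrowly and lift clear.

Call:
{"name": "move_arm", "arguments": {
  "plan": [
    [[0,0,0,0,0,-0.3,-1],[0,0,0,0,0,0,-1],[0,0,0,0,0,0,0],[0,0,0,0,0,0,0],[0,0,0,0,0,0,0],[0,0,0,0,0,0,0],[0,0,0,0,0,0,0],[0,0,-0.2,0,0,0,0],[0,0,-0.3,0,0,0,0],[0,0,-0.5,0,0,0,0]]
  ]
}}

```text
clock: 29.6
position: [0.5554, 0.0151, 0.0756]
tool_rot: [3.141, 0.0, -0.06]
force: [0.4, 0.6, -0.1]
grip_width: 0.0424
finger_force: 0.0
```

Call:
{"name": "move_arm", "arguments": {
  "plan": [
    [[0,0,-0.6,0,0,0,0],[0,0,-1,0,0,0,0],[0,0,-1,0,0,0,0],[0,0,-1,0,0,0,0],[0,0,-1,0,0,0,0],[0,0,-1,0,0,0,0],[0,0,-1,0,0,0,0],[0,0,-0.5,0,0,0,0],[0,0,0,0,0,0,0],[0,0,0,0,0,0,0]]
  ]
}}

```text
clock: 30.6
position: [0.5553, 0.0154, 0.2167]
tool_rot: [-3.141, 0.0, -0.06]
force: [-0.6, 0.2, -0.8]
grip_width: 0.0427
finger_force: 0.0
```

Run:
```python
from h import *
s=observe(); print(s['position'],s['force'],s['grip_width'])
yaw=np.radians(7.3); ex=np.array([np.cos(yaw),np.sin(yaw)]); ey=np.array([-ex[1],ex[0]]); o=np.array([.5553,.0151])
c=save('scene','s8'); h=cv2.cvtColor(c[0],cv2.COLOR_RGB2HSV); m=cv2.inRange(h,np.array([15,150,90]),np.array([30,255,255]))
P=[(p-o)@np.c_[ex,ey] for v,u in np.argwhere(m) for p in [ray(c,u,v,.03)[:2]]]
P=np.array([p for p in P if .045<p[0]<.1 and abs(p[1])<.025]); print(len(P),P.max(0))
p=proj(c,[.53,.015,.06]).astype(int)
a=c[0][max(0,p[1]-70):p[1]+70,p[0]-95:p[0]+95]; print(p); cv2.imwrite('pics/s8c.png',cv2.resize(a[:,:,::-1],None,fx=4,fy=4,interpolation=2))
```

```text
[0.55527081 0.01540035 0.21673617] [-0.60105522  0.21918197 -0.75939215] 0.04266860841149708
104 [0.0797086  0.01634485]
[284 182]
```

View pics/s8c.png

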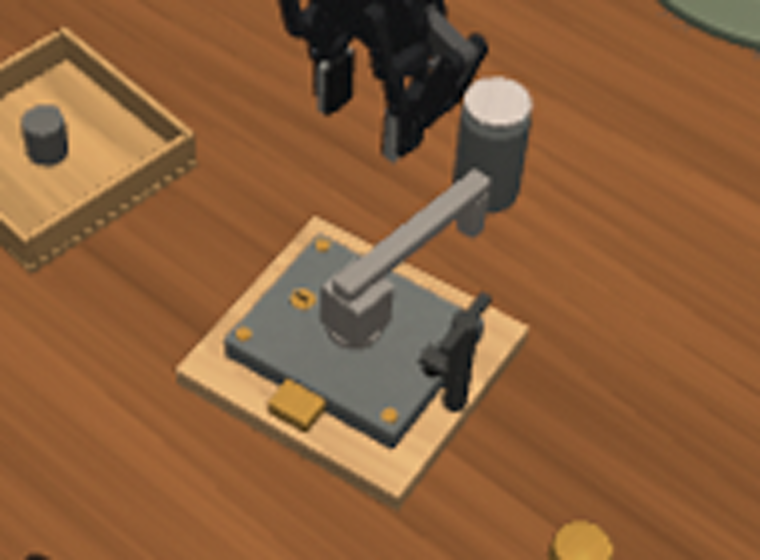

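The crop shows the hub down on the collar, the lever pointing away from the bolt, the bolt out, the cap in the tray, and the arm clear. I'll check the lever angle, then hand in.

Run:
```python
from h import *
c=load('s8'); f=lambda u,v: ray(c,u/4+284-95,v/4+182-70,.094)[:2]
d=f(480,181)-f(345,287); a=np.degrees(np.arctan2(d[1],d[0]))%360; print(np.linalg.norm(d),a)
if abs(a-187.3)<19: print(job_done())
```

```text
0.12368303478918434 176.6626694601896
the job is handed in; nothing more can be done
None
```

The job is handed in: the cap is in the tray, the handle is home on the spindle, the bolt is out to its stop, and the lever points about 11° off straight away from the bolt, inside the roughly 23° allowed. No verdict came back.

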